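Tip the flip-top bin of milling rods into the tray

TASK

Bring the metal tray onto the bench beneath the pouring edge of the tipping bin, then swing the bin over by its crank so that its lid falls open and all three ceramic rods drop into the tray. Swing the bin fully back upright so that its lid is shut again, then take the tray with the three rods to the flush steel plate and set it down level in the middle of the plate. Leave the jars and the other things on the bench where they stand.

Things in the scene. Friction and masses are not known exactly. Their poses are not given: they have to be found in the camera images.
- stand: Fixed aluminium tipping stand. Origin on the bench straight below the bin's pouring edge, z up. The bin lies on its +y side and pours to -y, where the bench is free. Base plate 150 (x) x 130 mm (y 0 to 130), 8 thick; two posts at x = +-48 mm (8 thick, y -6 to 24), 120 tall. Bin upright: grey, 80 (x) x 92 (y 0 to 92) x 44 mm deep, its top at z = 110.
- spill (a point): Fixed point on the bench, 78 mm to stand -y of the stand's origin: put the tray's centre here, its long side along stand y, to catch the rods. The tipped bin and its open lid stay more than 65 mm above the bench; the lid then hangs about 75 mm out from the stand's origin, over stand |x| < 42 mm only.
- bin (a joint): Tipping angle, rad, about the axis along stand x through (0, 0, 110 mm): 0 = upright on its stop, 2.53 = tipped over on its other stop, mouth facing down over stand -y. Friction: let go, it stays at either stop and, when empty, anywhere above about 0.9; lower down it sinks back to 0. It must be swung back by hand. Needs up to about 4 N at the crank grip.
- lid (a joint): Opening of the bin's white plastic lid (82 x 94 x 5 mm), rad: 0 = shut, 1.9 = stop. Free hinge on the bin's top edge away from the pouring edge (stand y = 92 mm, upright); no latch: it hangs open by itself when the bin is tipped beyond about 1.6 and falls shut as the bin is brought upright.
- crank_grip (a point): Middle of the crank's steel grip: round bar, 16 mm thick, along stand x from -58 to -126 mm, this point at x = -92. In the stand frame y = 115 cos(q+0.349), z = 110 + 115 sin(q+0.349) mm, q = bin angle: starts at y 108, z 149, passes over the top at z 225, ends at y -111, z 140. The bar turns between the fingers.
- tray: Loose aluminium tray, open on top, 100 (x) x 130 (y) x 36 mm high, walls and floor 4 mm, about 0.2 kg. Origin under its centre, z up. One upright lug to carry it by, outside the middle of the -x long side: 10 mm thick (x from -60 to -50 mm), 44 mm wide (y), its top 78 mm above the tray's underside.
- plate: Fixed steel plate let flush into the bench (no edge to climb), 150 (x) x 190 (y) mm; origin at its centre, on the bench.
- rod1: Plain white ceramic milling rod, 22 mm diameter, 62 mm long along its x, about 80 g; origin at its centre. At the start it lies loose in the shut bin along stand x, nearest the pouring edge.
- rod2: As rod1, the middle one in the bin.
- rod3: As rod1, the one farthest from the pouring edge.
- jar1: Bystander: white capped jar, 60 mm diameter, 62 mm high, near the robot. Origin under its centre.
- jar2: Bystander: white capped jar as jar1, beyond the stand.
- jar3: Bystander: white capped jar, 68 mm diameter, 75 mm high, on the far side.
- jar4: Bystander: white capped jar as jar1, left of the stand.
- flask: Bystander: amber bottle, 64 mm diameter, 150 mm high, far right. Origin under its centre.
- beaker: Bystander: glass beaker, 72 mm diameter, 90 mm high, right. Origin under its centre.
- spatula: Bystander: spatula 170 mm long lying near the robot, left of jar1.

How it is judged:
By the outcome, as a careful person would: the job done as asked, in the order asked, and still so for the second after the job is handed in, with the robot touching nothing.
It also fails if it takes over 72 s, if anything falls off the work surface, if the arm or the gripper's body presses on something with over 40 N, if the wrist force passes 120 N, or if a joint passes its speed limit or range.

ROBOT

A 6-joint arm with a two-finger parallel gripper is mounted at the origin on the work surface. World frame = base frame: x ahead of the robot, y to its left, z up, the work surface at z = 0. Lengths are in m, angles in rad, forces in N, time in s.
With the tool pointing down it reaches from about 0.35 to 0.8 m from the base axis. Payload 7.3 kg.
Tool frame: the origin (TCP) lies between the finger pads; the fingertips stand 25 mm ahead of it and the grasp point (between the pads) lies 6 mm ahead of it (r.tip_extent is the distance from the TCP to the fingertips, in m); z points along the fingers, y is the direction in which the jaws open and shut (so a half turn about z gives the same grasp; the last joint's range is limited). The gripper opens to 85 mm and grips with 20 to 120 N. Pads are 22 mm wide; open, the fingers measure 114 mm over their backs; the gripper's body (76 mm by 85 mm) begins 54 mm behind the grasp point. The pads swing forward as they close: fully open they stand 13 mm farther back than shut.
Start: joints at [-1.283, 0.342, 1.524, -0, 1.275, -0.146], TCP at [0.221, -0.476, 0.256] pointing down, gripper open.
Joint ranges: [-2.53, 2.53], [-0.77, 2.02], [0.04, 2.7], [-1, 4.14], [0.28, 2.66], [-3.11, 3.11]. Speed limits (rad/s): [2.57, 2.57, 3.14, 3.14, 3.14, 3.14].

INTERFACE

Orientations are given as a unit quaternion [x, y, z, w].
In Python, from workcell import r, command_gripper, optics gives the robot as it stands. The module is installed in compiled form; this text tells all that it offers. Calls block until the motion is done:
- r.reach(position, orientation): joint-space move of the TCP to a pose.
- r.move_straight(position, orientation=None, speed=0.15, max_force=None): straight line of the TCP; orientation=None keeps the orientation; speed is the mean speed in m/s. With max_force (N) it stops when the force on the tool has changed by that much, and returns True; else False.
- r.movej(angles): joint-space move.
- command_gripper(opening, force=None): finger opening in m; force is the grip in N (None keeps the last); returns when the fingers have stopped.
- r.hold(seconds).
- r.solve_ik(position, orientation): joint angles nearest the present ones, or None.
- r.read_state(): the state.
- optics.get_image(name): name is "scene" or "top"; returns (picture, depth): 384x512x3 uint8, red, green, blue; 384x512 float32, m along the optical axis (not along the pixel's ray), 0 where there is no reading.
- optics.camera_model(name): a dict with "K" (3x3 intrinsics, pixels), "k1" (the pictures are not rectified: a ray, as slopes to the right and down, at radius r is drawn at 1 + k1 r^2 times it, then the intrinsics apply), "R" (3x3) and "t" (3): a world point X has camera coordinates R X + t. Camera axes: x right, y down, z forward; pixel columns grow to the right and rows downward; lengths in m; the calibration is good to about 2 mm. A picture is of the moment at which its call begins. camera_model takes no time and is no camera call.
A pose or a line that the arm cannot do raises r.PlanningError and nothing moves.
- r.finish_job(): hands the job in, once; it reports no verdict.
The state is a dict: "time_s": time; "joint_positions": joint angles; "dq": joint speeds; "tau": joint torques, N m; "eef_pos": TCP position; "eef_rot": TCP orientation; "contact_force": force on the tool from outside, world axes, zero at the start; "torque": the same for the moment, N m; "grip_width": finger opening in m.
Only numpy, scipy, OpenCV 4.12 (cv2) and the standard library are available. Lean on these libraries where they do the work, as an engineer would, in place of code of your own. Each camera call takes 0.05 s, during which the arm holds its last target. There are 200 camera calls.

## Working session

There is one attempt and no reset: what is moved stays moved. The work goes in short steps, each a Python script; the robot and the scene stay as the last script left them, time stands still between calls to the robot, and variables do not carry over. Pictures are saved under pics/ and viewed, about 8 in all and at most 12, crops included, and the job is handed in when it is done.

```bash
mkdir -p pics; cat > h.py <<'E'
import numpy as np, cv2
from workcell import r, command_gripper, optics
from scipy.spatial.transform import Rotation as Ro
def snap(cam,name,crop=None,scale=1.5):
    im,d=optics.get_image(cam); np.savez('pics/%s.npz'%name,im=im,d=d)
    o=im[...,::-1]
    if crop: o=o[crop[1]:crop[3],crop[0]:crop[2]]
    cv2.imwrite('pics/%s.png'%name,cv2.resize(o,None,fx=scale,fy=scale,interpolation=cv2.INTER_CUBIC)); return im,d
def ray(cam,u,v):
    m=optics.camera_model(cam);K=np.array(m['K']);k=m['k1'];R=np.array(m['R']);t=np.array(m['t'])
    p=np.array([(u-K[0,2])/K[0,0],(v-K[1,2])/K[1,1]]);q=p.copy()
    for _ in range(30): q=p/(1+k*(q@q))
    return -R.T@t, R.T@np.array([q[0],q[1],1.]),R,t
def at_depth(cam,u,v,d):
    c,w,_,_=ray(cam,u,v); return c+w*d
def at_z(cam,u,v,z):
    c,w,_,_=ray(cam,u,v); return c+w*(z-c[2])/w[2]
def cloud(cam,d):
    m=optics.camera_model(cam);K=np.array(m['K']);k=m['k1'];R=np.array(m['R']);t=np.array(m['t'])
    v,u=np.mgrid[:384,:512]; p=np.stack([(u-K[0,2])/K[0,0],(v-K[1,2])/K[1,1]],-1);q=p.copy()
    for _ in range(30): q=p/(1+k*(q**2).sum(-1,keepdims=True))
    P=np.concatenate([q,np.ones_like(q[...,:1])],-1)*d[...,None]
    return (P-t)@R
def down(yaw):  # tool z down; tool y (jaw) along world direction yaw
    y=np.array([np.cos(yaw),np.sin(yaw),0]);z=np.array([0,0,-1.]);x=np.cross(y,z)
    return Ro.from_matrix(np.stack([x,y,z],1)).as_quat()
E
python3 - <<'E'
from h import *
for c in ['scene','top']:
    snap(c,c+'0'); m=optics.camera_model(c); print(c,m['K'],m['k1'],(-np.array(m['R']).T@np.array(m['t'])).round(3),np.array(m['R']).round(2))
print(r.read_state())
E
```

```text
scene [[471.12122782   0.         258.09890507]
 [  0.         471.12122782 192.28386125]
 [  0.           0.           1.        ]] -0.08504132724231861 [ 1.467 -0.415  1.219] [[ 0.46  0.89 -0.01]
 [ 0.66 -0.35 -0.67]
 [-0.59  0.3  -0.75]]
top [[368.97750907   0.         257.65660125]
 [  0.         368.97750907 197.01128956]
 [  0.           0.           1.        ]] -0.06726079004126287 [0.547 0.037 1.111] [[-0.02 -1.    0.01]
 [-1.    0.02 -0.06]
 [ 0.06 -0.01 -1.  ]]
{'time_s': 0.1, 'joint_positions': array([-1.28298178e+00,  3.42664763e-01,  1.52491970e+00,  2.65984802e-06,
        1.27540087e+00, -1.45976631e-01]), 'dq': array([-0.00012894, -0.00070573, -0.00331043,  0.00130332,  0.00089238,
       -0.00179792]), 'tau': array([ 1.40510034e-03, -4.34449196e+01, -2.46490574e+01, -1.49451012e-04,
        4.70319195e-03,  2.81191569e-05]), 'eef_pos': array([ 0.22060439, -0.47604698,  0.25568998]), 'eef_rot': array([ 9.76570066e-01,  2.15198560e-01, -4.80735037e-05, -6.94680231e-04]), 'contact_force': array([-0.16483446,  0.08229364,  0.1358423 ]), 'torque': array([-0.01064702, -0.00616815,  0.04257159]), 'grip_width': 0.08538411415366282}
```

View pics/scene0.png

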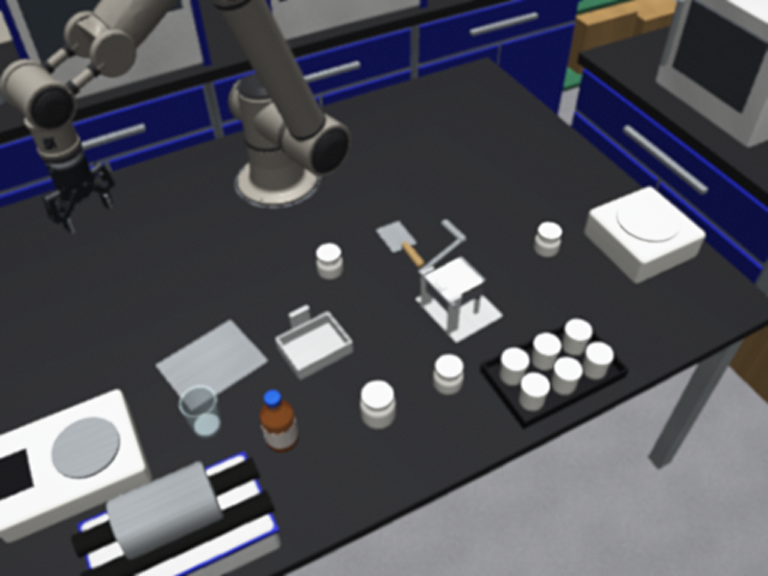

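View pics/top0.png

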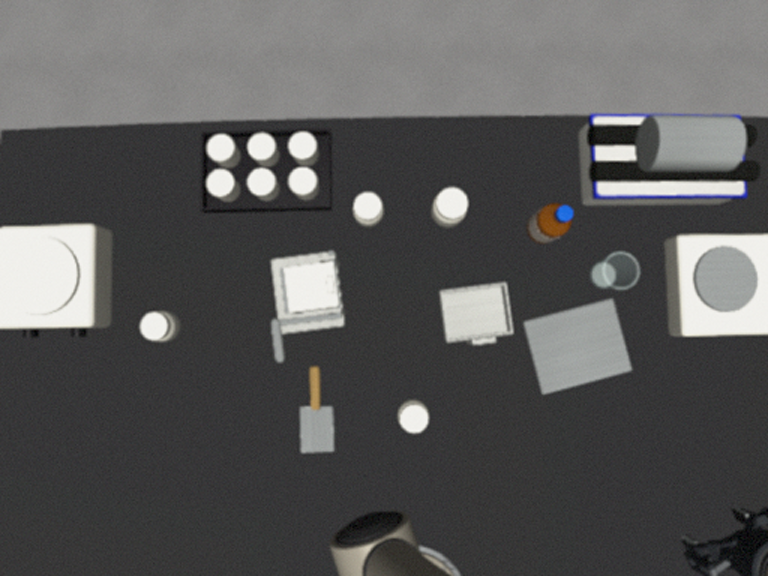

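Stand with its crank (top view, 277,340) towards the robot, so stand +x ≈ world +x, pouring to world −y. The tray is at (476,313) with its lug at (483,340), and the plate at (578,346). Next, enlarged crops to read corners.

```bash
python3 - <<'E'
from h import *
im=np.load('pics/top0.npz')['im'][...,::-1]; cv2.imwrite('pics/topc.png',cv2.resize(im[155:275,170:430],None,fx=3,fy=3,interpolation=cv2.INTER_CUBIC))
im=np.load('pics/scene0.npz')['im'][...,::-1]; cv2.imwrite('pics/scenec.png',cv2.resize(im[135:275,95:345],None,fx=3.2,fy=3.2,interpolation=cv2.INTER_CUBIC))
E
```

```text
(no output)
```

View pics/topc.png

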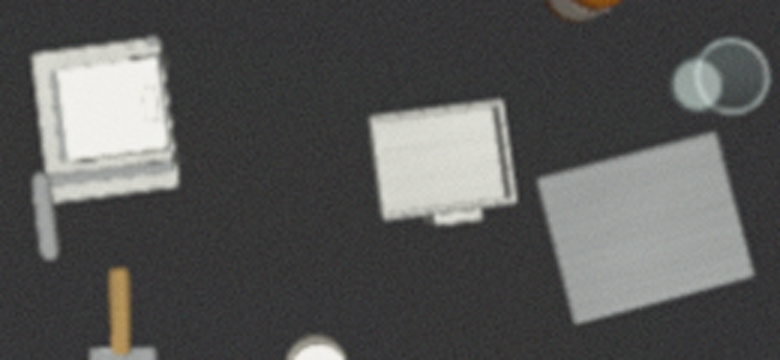

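View pics/scenec.png

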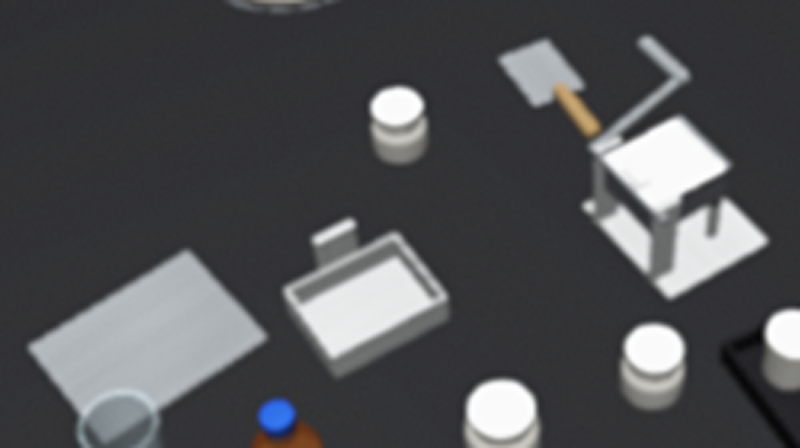

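Top crop: plate corners (538,179), (716,132), (754,274), (576,324). Tray rim (370,115), (502,99), (517,204), (384,221), lug (434–483,~218). Grip (39,177)–(50,257), base plate (33,54), (158,38), (179,187). Scene crop: the same corners visible. Triangulating from the two views.

```bash
python3 - <<'E'
from h import *
T=lambda x,y:(170+(x+.5)/3-.5,155+(y+.5)/3-.5)
S=lambda x,y:(95+(x+.5)/3.2-.5,135+(y+.5)/3.2-.5)
def tri(a,b):
    A=np.zeros((3,3));B=np.zeros(3)
    for c,p in (('top',T(*a)),('scene',S(*b))):
        o,w,_,_=ray(c,*p);w=w/np.linalg.norm(w);M=np.eye(3)-np.outer(w,w);A+=M;B+=M@o
    return np.linalg.solve(A,B)
print('tri')
for n,a,b in [('plate far L',(538,179),(268,336)),('plate nearL',(576,324),(187,250)),('plate nearR',(754,274),(28,347)),
 ('tray farL',(370,115),(447,298)),('tray nearL',(384,221),(394,234)),('tray nearR',(517,204),(284,291)),('tray farR',(502,99),(336,363)),
 ('lug L',(434,218),(355,222)),('lug R',(483,216),(313,240)),
 ('base farL',(33,54),(769,240)),('base farR',(158,38),(671,297)),('base nearR',(179,187),(583,207)),
 ('lid farL',(54,71),(730,163)),('lid farR',(157,57),(662,214)),('lid nearL',(64,162),(681,117)),
 ('grip near',(50,257),(645,42)),('grip far',(40,178),(685,75))]:
    print(n,tri(a,b).round(4))
print('z-assumed top')
for n,pts,z in [('plate',[(538,179),(716,132),(754,274),(576,324)],0),('tray',[(370,115),(502,99),(517,204),(384,221)],.036),('base',[(33,54),(158,38),(179,187)],.008),('lid',[(54,71),(157,57),(168,150),(64,162)],.115),('grip',[(50,257),(40,178)],.149),('lug',[(434,218),(483,216)],.078)]:
    P=np.array([at_z('top',*T(*p),z)[:2] for p in pts]);print(n,P.round(4).tolist(),P.mean(0).round(4))
    for a,b in zip(P,np.roll(P,-1,0)): print('   len',np.linalg.norm(b-a).round(4),'ang',np.degrees(np.arctan2(*(b-a)[::-1])).round(2))
# depth
for c in ['top','scene']:
    C=cloud(c,np.load(f'pics/{c}0.npz')['d'])
    X,Y,Z=C[...,0],C[...,1],C[...,2]
    m=(X>.3)&(X<.75)&(Y<.05)&(Y>-.25)&(Z>.06)&(Z<.1);print(c,'lug',m.sum(),np.median(C[m],0).round(4),C[m].min(0).round(4),C[m].max(0).round(4))
    m=(X>.4)&(X<.75)&(Y>.02)&(Y<.3)&(Z>.125)&(Z<.2);Q=C[m];print(c,'grip',len(Q),np.percentile(Q,[2,50,98],0).round(4).tolist())
    m=(X>.4)&(X<.75)&(Y>.02)&(Y<.3)&(Z>.105)&(Z<.122);Q=C[m];print(c,'lid',len(Q),np.percentile(Q,[2,50,98],0).round(4).tolist(),cv2.minAreaRect(Q[:,:2].astype(np.float32)))
E
```

```text
tri
plate far L [ 0.5548 -0.2439  0.0028]
plate nearL [ 0.4087 -0.2786  0.0012]
plate nearR [ 0.4539 -0.463   0.0027]
tray farL [ 0.6197 -0.0736  0.0347]
tray nearL [ 0.5164 -0.0849  0.031 ]
tray nearR [ 0.531  -0.2142  0.0312]
tray farR [ 0.6346 -0.2026  0.029 ]
lug L [ 0.5199 -0.126   0.0767]
lug R [ 0.5209 -0.172   0.076 ]
base farL [0.69   0.2622 0.0063]
base farR [0.7037 0.1354 0.0034]
base nearR [0.5537 0.1168 0.0006]
lid farL [0.66   0.221  0.1176]
lid farR [0.674  0.1315 0.1035]
lid nearL [0.5782 0.2141 0.1124]
grip near [0.4944 0.2204 0.146 ]
grip far [0.5629 0.2267 0.1536]
z-assumed top
plate [[0.5547, -0.2448], [0.5987, -0.4299], [0.4537, -0.464], [0.4084, -0.2791]] [ 0.5039 -0.3545]
   len 0.1903 ang -76.62
   len 0.1489 ang -166.79
   len 0.1903 ang 103.77
   len 0.1502 ang 13.19
tray [[0.6199, -0.0729], [0.6333, -0.2027], [0.5305, -0.2143], [0.5167, -0.0841]] [ 0.5751 -0.1435]
   len 0.1305 ang -84.12
   len 0.1034 ang -173.57
   len 0.131 ang 96.06
   len 0.1038 ang 6.17
base [[0.6893, 0.2609], [0.7031, 0.135], [0.5535, 0.116]] [0.6486 0.1706]
   len 0.1266 ang -83.77

[... 508 characters left out ...]
  0.06  ] [0.5283 0.0088 0.081 ]
top grip 276 [[0.4978, 0.1522, 0.1274], [0.5522, 0.218, 0.1524], [0.5723, 0.2314, 0.1585]]
top lid 1223 [[0.5721, 0.1194, 0.1102], [0.6224, 0.165, 0.1143], [0.6749, 0.2194, 0.1203]] ((0.621123194694519, 0.1703195571899414), (0.12109708040952682, 0.10166502743959427), 7.022745132446289)
scene lug 170 [ 0.3999 -0.0342  0.0645] [ 0.3548 -0.171   0.06  ] [0.5334 0.0104 0.0829]
scene grip 157 [[0.5017, 0.1559, 0.1252], [0.5608, 0.2156, 0.1504], [0.5741, 0.2293, 0.1591]]
scene lid 734 [[0.5735, 0.1172, 0.1073], [0.6284, 0.161, 0.1143], [0.6838, 0.2168, 0.1205]] ((0.6248199343681335, 0.1683860570192337), (0.12506935000419617, 0.10692556947469711), 7.871513366699219)
```

Two-view heights agree with the text (lug 0.076, grip ~0.15, lid ~0.114, plate ~0.002), as do the sizes. The estimates:

| Thing | Position | Yaw |
|---|---|---|
| Stand | ≈ (0.628, 0.124) | ≈ 6.3° |
| Tray | (0.575, −0.1435) | ≈ 6.2° |
| Plate | (0.504, −0.3545) | ≈ 13.4° |

Next I check IK and the nearby jars, then grasp the tray.

```bash
cat >> h.py <<'E'
rad=np.radians
SO=np.array([.628,.124]);SY=rad(6.3)
def loc(o,yaw,x,y): return np.array(o)+[np.cos(yaw)*x-np.sin(yaw)*y,np.sin(yaw)*x+np.cos(yaw)*y]
SP=loc(SO,SY,0,-.079); LUG_S=loc(SP,SY,-.055,0)
LUG0=np.array([.5203,-.1493]);TY=rad(6.2)
PL=np.array([.5039,-.3545]);PY=rad(13.4);LUG_P=loc(PL,PY,-.055,0)
def grip(q,x=-.095):
    p=loc(SO,SY,x,.115*np.cos(q+.349)); return np.array([*p,.110+.115*np.sin(q+.349)+.006])
def st(n=''):
    s=r.read_state();print(n,round(s['time_s'],2),np.round(s['eef_pos'],4),'F',np.round(s['contact_force'],1),'w',round(s['grip_width'],4))
def P(p,z): return [p[0],p[1],z]
E
python3 - <<'E'
from h import *
for n,u,v,z in [('jar2',368,208,.062),('jar3',450,206,.075),('jar4?',155,326,.062),('jar1',413,417,.062),('beaker base',602,274,0),('flask cap',564,213,.15)]: print(n,at_z('top',u/1.5,v/1.5,z).round(3))
for n,p,y in [('lug0',P(LUG0,.07),TY),('lug0 hi',P(LUG0,.2),TY),('spill',P(LUG_S,.07),SY),('plate',P(LUG_P,.07),PY)]+[('g%.1f'%q,grip(q),SY+np.pi/2) for q in (0,.6,1.2,1.8,2.53)]:
    print(n,np.round(p,3),[None if s is None else np.round(s,2).tolist() for s in (r.solve_ik(p,down(y)),r.solve_ik(p,down(y+np.pi)))])
E
```

```text
jar2 [0.777 0.063 0.062]
jar3 [ 0.776 -0.093  0.075]
jar4? [0.558 0.474 0.062]
jar1 [ 0.379 -0.015  0.062]
beaker base [ 0.648 -0.41   0.   ]
flask cap [ 0.744 -0.286  0.15 ]
lug0 [ 0.52  -0.149  0.07 ] [[-0.42, 0.59, 1.7, -0.0, 0.85, -0.53], [-0.42, 0.59, 1.7, -0.0, 0.85, 2.61]]
lug0 hi [ 0.52  -0.149  0.2  ] [[-0.42, 0.42, 1.56, -0.0, 1.15, -0.53], [-0.42, 0.42, 1.56, -0.0, 1.15, 2.61]]
spill [0.582 0.039 0.07 ] [[-0.06, 0.65, 1.58, -0.0, 0.92, -0.17], [-0.06, 0.65, 1.58, -0.0, 0.92, 2.97]]
plate [ 0.45  -0.367  0.07 ] [[-0.82, 0.64, 1.58, -0.0, 0.91, -1.05], [-0.82, 0.64, 1.58, -0.0, 0.91, 2.09]]
g0.0 [0.522 0.221 0.155] [[0.27, 0.51, 1.55, -0.0, 1.08, -1.42], [0.27, 0.51, 1.55, -0.0, 1.08, 1.73]]
g0.6 [0.526 0.18  0.209] [[0.19, 0.44, 1.51, -0.0, 1.19, -1.49], [0.19, 0.44, 1.51, -0.0, 1.19, 1.65]]
g1.2 [0.533 0.116 0.231] [[0.07, 0.4, 1.51, -0.0, 1.23, -1.61], [0.07, 0.4, 1.51, -0.0, 1.23, 1.53]]
g1.8 [0.54  0.051 0.212] [[-0.05, 0.41, 1.54, -0.0, 1.19, -1.73], [-0.05, 0.41, 1.54, -0.0, 1.19, 1.41]]
g2.5 [0.546 0.003 0.146] [[-0.13, 0.49, 1.62, -0.0, 1.03, -1.82], [-0.13, 0.49, 1.62, -0.0, 1.03, 1.33]]
```

```bash
python3 - <<'E'
from h import *
q=down(TY)
r.reach(P(LUG0,.16),q); command_gripper(.045,100)
r.move_straight(P(LUG0,.069),speed=.15,max_force=8); st('at lug')
command_gripper(.0,100); st('gripped')
r.move_straight(P(LUG0,.17),speed=.15); st('lifted')
r.move_straight(P(LUG_S,.17),down(SY),speed=.2)
r.move_straight(P(LUG_S,.08),speed=.15)
print(r.move_straight(P(LUG_S,.060),speed=.03,max_force=4)); st('down')
command_gripper(.04); 
r.move_straight(P(LUG_S,.16),speed=.2)
q=grip(0); r.reach([q[0]-.0,q[1],.26],down(SY+np.pi/2)); st('above grip')
snap('top','top1',(150,130,330,270),4); snap('scene','scene1',(200,80,400,240),4)
E
```

```text
at lug 3.0 [ 0.5208 -0.1495  0.0696] F [0.3 0.6 0.1] w 0.0448
gripped 3.42 [ 0.5212 -0.1496  0.0701] F [0.1 0.5 5.6] w 0.0089
lifted 4.24 [ 0.5195 -0.149   0.1689] F [ 0.1 -0.  -2.4] w 0.0083
True
down 6.58 [0.5826 0.0395 0.0701] F [ 0.2 -0.5  3.6] w 0.0088
above grip 8.73 [0.5216 0.2205 0.2587] F [-0.4 -0.3  0.4] w 0.0401
```

View pics/top1.png

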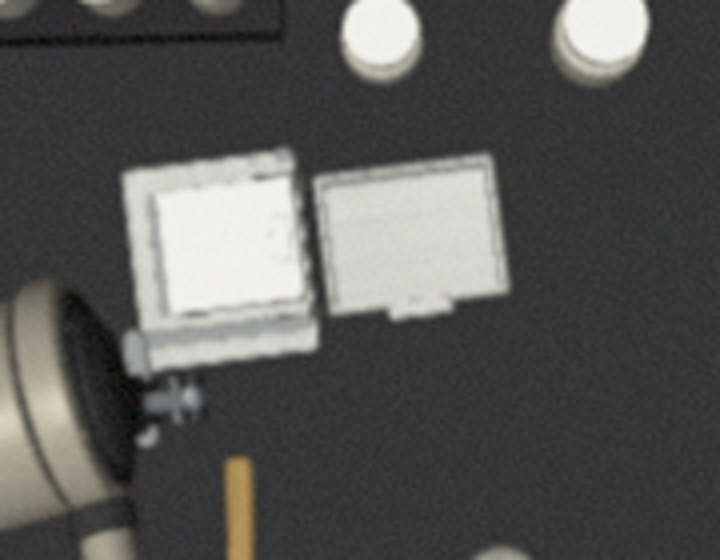

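View pics/scene1.png

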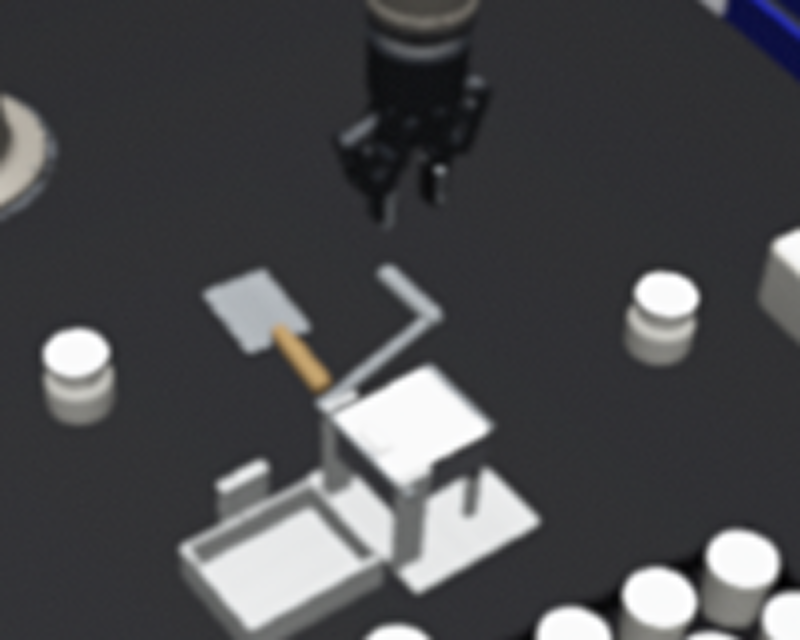

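The tray sits squarely in front of the stand (top crop, rim 315–510 × 155–315), just clear of the base plate and level. The gripper is above the grip bar. Now the swing.

```bash
python3 - <<'E'
from h import *
st('0')
r.move_straight(grip(0),speed=.15,max_force=10); st('at grip')
command_gripper(0,60); st('gripped')
for q in np.linspace(0,2.5,11)[1:]:
    r.move_straight(grip(q),speed=.13,max_force=30); st('q%.2f'%q)
r.hold(.6); st('held')
snap('scene','scene2',(200,80,400,240),4); snap('top','top2',(150,130,330,270),4)
E
```

```text
0 8.83 [0.5218 0.2202 0.259 ] F [-0.3 -0.6  0.1] w 0.0401
at grip 9.68 [0.5223 0.221  0.1561] F [-0.9 -0.   0. ] w 0.04
gripped 10.03 [0.5222 0.2222 0.1566] F [-0.8  5.6  2.6] w 0.0143
q0.25 10.4 [0.5236 0.2098 0.183 ] F [-2.   8.8  6.2] w 0.0138
q0.50 10.77 [0.5256 0.192  0.2056] F [-4.8 12.4 13.5] w 0.0141
q0.75 11.13 [0.5281 0.1694 0.2233] F [-9.1 15.6 23.3] w 0.0141
q1.00 11.5 [0.5314 0.1408 0.2324] F [-7.2  8.9 19.7] w 0.0137
q1.25 11.87 [0.5348 0.11   0.234 ] F [-3.   0.9 13.9] w 0.0139
q1.50 12.23 [0.5378 0.0819 0.2285] F [-1.6  0.7  7.3] w 0.0139
q1.75 12.6 [0.5407 0.0552 0.2162] F [ 1.6 -2.3  4.8] w 0.0142
q2.00 12.97 [0.5431 0.0333 0.198 ] F [ 4.2 -0.7  1.4] w 0.0138
q2.25 13.33 [0.5448 0.0163 0.175 ] F [4.9 2.2 0.2] w 0.0139
q2.50 13.7 [0.546  0.0052 0.1484] F [5.4 4.1 0.2] w 0.014
held 14.3 [0.5459 0.0053 0.1488] F [ 4.   4.8 -0.9] w 0.0139
```

View pics/scene2.png

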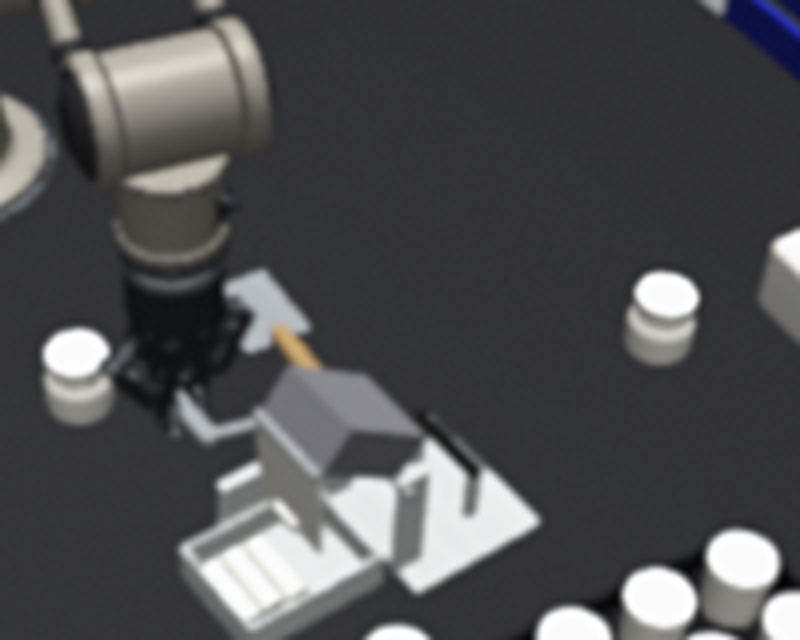

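Bin tipped, lid hanging open (290,490), rods lying in the tray around (250,580). Swinging back.

```bash
python3 - <<'E'
from h import *
for q in np.linspace(2.5,0,11)[1:]:
    r.move_straight(grip(q),speed=.13,max_force=30)
st('q0'); r.move_straight(grip(-.04),speed=.05,max_force=8); st('end')
command_gripper(.045); r.hold(.2); st('open')
g=grip(0); r.move_straight([g[0],g[1],.26],speed=.2)
r.reach(P(LUG_S-[.16,.02],.24),down(SY)); st('aside')
snap('top','top3',(150,130,330,270),4); snap('scene','scene3',(200,80,400,240),4)
d=np.load('pics/top3.npz')['d'];C=cloud('top',d);X,Y,Z=np.moveaxis(C,-1,0)
m=(X>.4)&(X<.75)&(Y>.02)&(Y<.3)&(Z>.105)&(Z<.122);print(np.median(C[m],0),m.sum())
a,b=[cv2.imread(f'pics/{n}3.png') for n in('top','scene')]
cv2.imwrite('pics/both3.png',np.hstack([cv2.resize(a,(400,311)),cv2.resize(b,(389,311))]))
E
```

```text
q0 18.07 [0.5212 0.2205 0.1552] F [-0.2 -2.9  2. ] w 0.0138
end 18.32 [0.521  0.2221 0.1506] F [-1.5 -1.9 -3.2] w 0.0136
open 18.92 [0.5216 0.2225 0.151 ] F [-0.3  0.2 -0.3] w 0.0448
aside 20.69 [0.4222 0.0197 0.2396] F [-0.4  0.2 -0.2] w 0.0448
[0.62250672 0.16492758 0.11433012] 1227
```

View pics/both3.png

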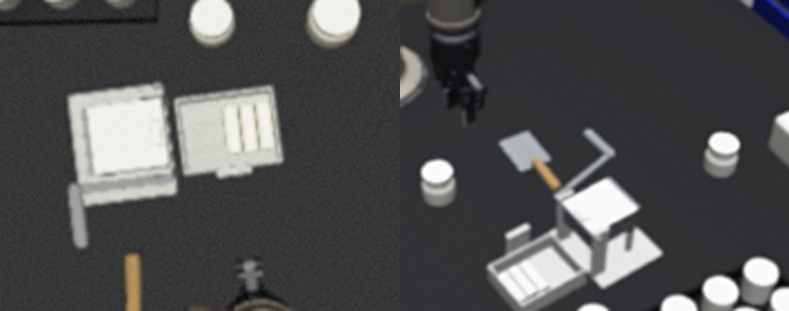

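All three rods lie in the tray (left view 230–270, 125), the lid is shut (0.1143 m, as at the start) and the crank is back at its start. Now the tray goes to the plate.

```bash
python3 - <<'E'
from h import *
L=np.array([.5826,.0395])
r.reach(P(L,.16),down(SY))
r.move_straight(P(L,.069),speed=.12,max_force=8); command_gripper(0,120); st('grip')
r.move_straight(P(L,.15),speed=.1); st('lift')
r.move_straight(P(LUG_P,.15),down(PY),speed=.13); st('over')
snap('scene','carry',(90,120,290,280),2)
r.move_straight(P(LUG_P,.08),speed=.1)
print(r.move_straight(P(LUG_P,.058),speed=.02,max_force=5)); st('down')
E
python3 - <<'E'
from h import *
st()
command_gripper(.045); st('open')
r.move_straight(P(LUG_P,.17),speed=.15); r.reach([.25,-.25,.25],down(PY)); st('away')
snap('top','top4',(270,160,430,280),4); snap('scene','scene4',(90,120,290,280),3)
C=cloud('top',np.load('pics/top4.npz')['d']);X,Y,Z=np.moveaxis(C,-1,0)
m=(X>.4)&(X<.62)&(Y>-.46)&(Y<-.25)&(Z>.03)&(Z<.043);Q=C[m];print(len(Q),cv2.minAreaRect(Q[:,:2].astype(np.float32)),np.linalg.lstsq(np.c_[Q[:,:2],np.ones(len(Q))],Q[:,2],rcond=None)[0])
E
```

```text
grip 22.87 [0.5829 0.0395 0.0699] F [-2.6 -1.1  5.7] w 0.0088
lift 23.82 [0.582  0.0395 0.1491] F [ 0.5 -0.  -5. ] w 0.0085
over 27.27 [ 0.4505 -0.367   0.15  ] F [ 0.8 -0.5 -5.5] w 0.0084
True
down 28.79 [ 0.4504 -0.3673  0.0699] F [-0.3 -0.1  4.8] w 0.0084
 28.79 [ 0.4504 -0.3673  0.0699] F [-0.3 -0.1  4.8] w 0.0084
open 29.23 [ 0.4494 -0.3663  0.0684] F [-0.   0.7 -0.8] w 0.0449
away 31.02 [ 0.2506 -0.2508  0.2499] F [ 0.3  0.3 -0.4] w 0.045
266 ((0.5246826410293579, -0.3498901128768921), (0.1623951941728592, 0.13404442369937897), 10.993751525878906) [-0.00642039 -0.0009773   0.03795871]
```

View pics/top4.png

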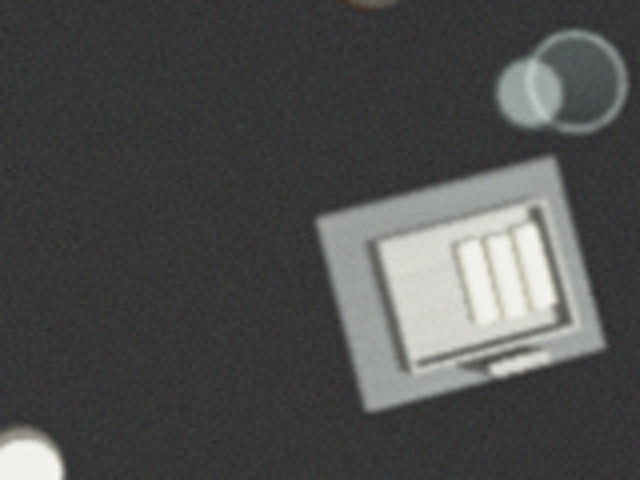

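View pics/scene4.png

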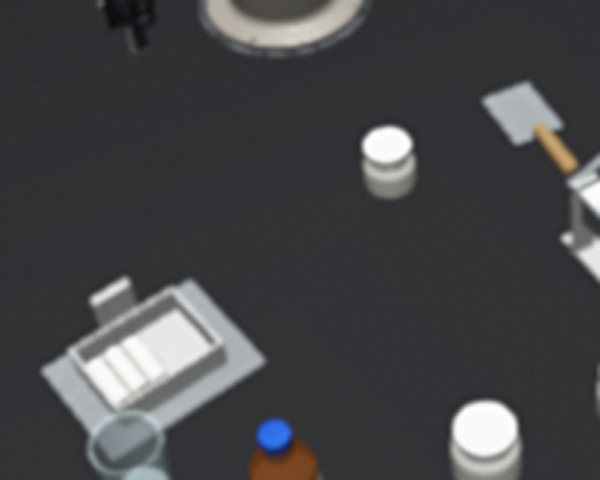

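Tray sits level on the plate (rim corners 372,238 / 546,197 / 580,327 / 410,372) with the three rods inside. Checking the centring from those corners.

```bash
python3 - <<'E'
from h import *
T=lambda x,y:(270+(x+.5)/4-.5,160+(y+.5)/4-.5)
t=np.mean([at_z('top',*T(*p),.036)[:2] for p in [(372,238),(546,197),(580,327),(410,372)]],0)
p=np.mean([at_z('top',*T(*p),0)[:2] for p in [(316,217),(556,156),(606,348),(368,412)]],0)
print(t,p,t-p)
E
```

```text
[ 0.50468635 -0.35297517] [ 0.5038148  -0.35446537] [0.00087155 0.00149019]
```

Centred to within about 2 mm, so I'm handing in.

```bash
python3 -c "
from h import *
r.finish_job(); st('done')"
```

```text
the job is handed in; nothing more can be done
the job is handed in; nothing more can be done
```

The job is handed in at about 31 s on the robot's clock, well inside the 72 s limit. I carried the tray by its lug to the spill point and swung the bin over by its crank. All three rods dropped into the tray. I swung the bin back onto its stop, then set the loaded tray down on the plate and moved the arm clear.

**Last checks:**
- **Rods:** three rods are visible in the tray in both camera views.
- **Bin:** after the swing back, the depth reading put the lid at 0.114 m, the same as at the start. The pictures show it shut and the crank back at its start.
- **Tray:** its centre is about 2 mm from the plate's centre, and it looks square with the plate and level.
- **Bystanders:** those in view of the last pictures stand where they were. I did not measure them again.
- **Forces:** the highest tool-force component I logged was about 23 N, while swinging the crank. The readings were taken between moves.

**Disagreement:** an automatic rectangle fit to the tray rim came out too large and off-centre. I think it picked up part of the lug, so I discarded it and used the hand-read corners for the centring.

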